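Slide the fixture tower into its receiver and bolt it in

ROBOT

A 6-joint arm with a two-finger parallel gripper is mounted at the origin on a cart in front of the work surface, level with it; the furniture and walls round the work are solid. World frame = base frame: x ahead of the robot, y to its left, z up, the work surface at z = 0. Lengths are in m, angles in rad, forces in N, time in s.
With the tool pointing down it reaches from about 0.35 to 0.8 m from the base axis. Payload 7.3 kg.
Tool frame: the origin (TCP) lies midway between the tips of the shut fingers; the grasp point (between the pads) lies 19 mm behind it; z points along the fingers, y is the direction in which the jaws open and shut (so a half turn about z gives the same grasp; the last joint's range is limited). The gripper opens to 85 mm and grips with 20 to 120 N. Pads are 22 mm wide; open, the fingers measure 114 mm over their backs; the gripper's body (76 mm by 85 mm) begins 54 mm behind the grasp point. The pads swing forward as they close: fully open they stand 13 mm farther back than shut.
Start: joints at [-1.407, 0.342, 1.524, -0, 1.275, -0.146], TCP at [0.16, -0.5, 0.231] pointing down, gripper open.
Joint ranges: [-2.53, 2.53], [-0.77, 2.02], [0.04, 2.7], [-1, 4.14], [0.28, 2.66], [-3.11, 3.11]. Speed limits (rad/s): [2.57, 2.57, 3.14, 3.14, 3.14, 3.14].

INTERFACE

Orientations are given as a 3x3 rotation matrix whose columns are the frame's x, y, z axes.
In Python, from bench import ctrl gives the robot as it stands.
- The arm moves only by the tool step_arm, never from a script. Its argument "series" is a list of rows, each a list of 2 entries, a list of its own where there are three numbers: the shift along the tool's x, y, z in cm, then the turn, a rotation vector about the tool's x, y, z in rad. A call has 1 to 20 rows; each row shifts and turns the pose as measured when the row begins, along the tool's axes as they then stand; what a row does not reach is not made up. A row lasts 1/12 s, in which the tool goes at most 41.7 mm and 7.16 degrees, less where a joint would pass 70% of its speed; a pose out of reach is approached as far as the arm can. A call is refused whole if a number of a shift passes 4.17 or a number of a turn 0.125, either way. A call with a gripper value outside its range is refused whole. "jaw" is the finger opening in cm, from 0 to 8.54, set as the call begins (left out, the last holds). The fingers move at their own pace and stop on an object; "newtons" is the grip in N (left out, the last holds). Time passes only in rows, so rows that do not move let the fingers close. It gives the time, the measured TCP pose, the force and the opening at its end, in the units of the state.
- ctrl.get_obs(): the state, without advancing time (a new reading comes with each control period).
- ctrl.get_image(name): name is "side" or "top" or "wrist"; returns the picture (420x560x3 uint8, red, green, blue); there is no depth.
- ctrl.calibration(name): a dict with "fov_y" (degrees; the focal length in pixels is half the picture's height over the tangent of half this angle, whatever the lens; pixels are square), "cx", "cy" (the principal point, pixels), "dist" ([k1, k2, p1, p2, k3] as OpenCV has them; the pictures are not rectified), "position" and "rotation" of the camera in the world. Camera axes: x right, y up, looking along -z (the intrinsics and any distortion apply to the point x, -y, -z); pixel columns grow to the right and rows downward; lengths in m; the calibration is good to about 2 mm. A picture is of the moment at which its call begins: read the wrist's pose just before it. calibration takes no time and is no camera call; for the wrist camera it gives the pose at the moment of the call.
- ctrl.job_done(): hands the job in, once; it reports no verdict.
The state is a dict: "time_s": time; "qpos": joint angles; "joint_vel": joint speeds; "joint_torque": joint torques, N m; "ee_pos": TCP position; "eef_rot": TCP orientation; "wrist_force": force on the tool from outside, world axes, zero at the start; "torque": the same for the moment, N m; "finger_gap": opening from 0.0 (shut) to 1.0 (fully open).
Only numpy, scipy, OpenCV 4.12 (cv2) and the standard library are available. Lean on these libraries where they do the work, as an engineer would, in place of code of your own. Each camera call takes 0.05 s, during which the arm holds its last target. There are 200 camera calls.

TASK

Load the heavy fixture tower into its slide-in receiver, only by pushing, with nothing gripped or lifted. Push the bolt's red knob outwards until the bolt is fully drawn back from the receiver's mouth; then push the tower along the bench into the receiver, upright all the way (it topples if pushed high, so push it low on its foot plate), until it is fully home against the back stop; then push the knob inwards until the bolt is fully shut behind the tower. Leave the blue height setter, the two collets and the blue tin that stand beside the work where they are.

Things in the scene. Friction and masses are not known exactly. Their poses are not given: they have to be found in the camera images.
- tower: Loose fixture tower, about 1.6 kg: dark steel foot plate 96 x 96 x 20 mm (z 0 to 20), central aluminium column 60 x 60 mm with tapped holes up to z 155, lifting eye to 188. Origin: centre of the underside; axes square to the plate, +x side enters the receiver first. Slides at 6 to 14 N; tips if pushed above some 70 mm; a flat two-point pusher turns it flush.
- receiver: Receiver screwed to the bench: two dark rails with bright lips joined by a back stop, no floor. Origin: on the bench where the tower's origin is when home; +x points inwards, the way the tower slides in. Rails x -49 to 48 mm, inner faces y +-50.5 (bevelled entry), outer +-68.5, top z 32. Lips reach in to y +-39, underside z 22.5, just over the foot plate. Stop face at x 48.
- mouth (a point): Middle of the outer end of the receiver's lead-in flares, on the bench, 107 mm out from the receiver's origin (receiver x -107 mm, y 0). The flares, 26 mm high, narrow from y about +-63 mm here to +-51.5 mm at x -66 mm. Axes as the receiver's.
- lock_bolt (a joint): Sliding steel bolt: 0 = fully drawn back (mouth free), 0.036 m = fully shut, its nose 33 mm inside the mouth. It moves along receiver +y as it shuts, between end stops; stiff (about 2.5 N), stays where left; shut or partly shut at the start. It lies at receiver x -63.5 to -50.5 mm, z 9 to 22, 2.5 mm behind a tower that is home.
- bolt_knob (a point): Middle of the bolt's upright red knob, 50 mm above the bench: knob z 38 to 64 mm, 15 to 21 mm across, on an 11 mm stem. At receiver x -57 mm and y -125 (drawn back) to -89 mm (shut). Push it along receiver -y to draw back, +y to shut. The bolt's two guide blocks, 30 mm high, stand at y -67 to -80 and -138 to -151 mm.
- height_setter: Blue dial height setter, about 55 x 54 x 64 mm, loose bystander beside the work; origin at its underside.
- collet_1: Bright steel collet, 33 mm across, 40 mm tall, loose bystander; origin at its underside.
- collet_2: The second collet, just like the first, 33 mm across, 40 mm tall, loose bystander; origin at its underside.
- layout_tin: Round blue tin, 66 mm across, 37 mm tall, loose bystander; origin at its underside.

How it is judged:
On the way, in this order (a step that is already met when the one before it is completed fails the run):
1. the bolt is fully drawn back from the mouth (value of joint lock_bolt below 0.006 m), for 0.1 s.
2. the tower is home in the receiver, against the back stop (x of tower in the frame of receiver between -0.004 and 0.004 m and y of tower in the frame of receiver between -0.005 and 0.005 m), for 0.2 s.
3. the bolt is fully shut behind the tower (value of joint lock_bolt above 0.033 m), for 0.2 s.
At the end, for the whole second after the job is handed in: The tower stands upright and at rest in the receiver, within 4 mm of the back stop, square, and the bolt is shut behind it to within 3 mm of its end stop (all of step 2 and angle between the x axis of tower and the x axis of receiver, either way round below 0.06 rad and angle between tower's own z axis and vertical below 0.03 rad and value of joint lock_bolt above 0.033 m and linear speed of tower below 0.01 m/s); the robot touches nothing.
It fails at once if the tower is tipped (more than about 9 degrees) (angle between tower's own z axis and vertical above 0.15 rad).
It fails at once if the tower is lifted or carried off the bench (height (world z) of tower above 0.012 m).
It fails at once if the height setter, a collet or the tin is knocked, shifted or lifted (distance of any of height_setter, collet_1, collet_2, layout_tin from where it was at the start of the episode above 0.015 m).
It also fails if it takes over 72 s, if anything falls off the work surface, if the arm or the gripper's body presses on something with over 40 N, if the wrist force passes 120 N, or if a joint passes its speed limit or range.

## Working session

There is one attempt and no reset: what is moved stays moved. The work goes in short steps, Python scripts to look and compute and a tool call to move; the robot and the scene stay as the last step left them, time stands still between calls to the robot, and variables do not carry over. Pictures are saved under pics/ and viewed, about 8 in all and at most 12, crops included, and the job is handed in when it is done.

Besides the shell and the picture viewer there is one more tool, called after ">>>" by a JSON object that holds its "name" and its "arguments", one argument or row to a line. step_arm: Moves the arm, as the interface text tells. Its arguments: {"type":"object","properties":{"series":{"type":"array","items":{"type":"array"}},"jaw":{"type":"number"},"newtons":{"type":"number"}},"required":["series"]}

```bash
mkdir -p pics; ls; cat > h.py <<'E'
import numpy as np, cv2
from bench import ctrl
def K(c,h=420):
    f=h/2/np.tan(np.radians(c['fov_y'])/2)
    return np.array([[f,0,c['cx']],[0,f,c['cy']],[0,0,1.]])
def ray(c,uv):
    p=cv2.undistortPoints(np.array(uv,float).reshape(-1,1,2),K(c),np.array(c['dist'],float)).reshape(-1,2)
    d=np.c_[p[:,0],-p[:,1],-np.ones(len(p))]
    return np.array(c['position']),d@np.array(c['rotation']).T
def onz(c,uv,z):
    o,d=ray(c,uv); return o+d*((z-o[2])/d[:,2])[:,None]
def proj(c,P):
    q=(np.array(P,float)-np.array(c['position']))@np.array(c['rotation']); q=q*[1,-1,-1]
    return cv2.projectPoints(q.reshape(-1,1,3),np.zeros(3),np.zeros(3),K(c),np.array(c['dist'],float))[0].reshape(-1,2)
def snap(n,f):
    c=ctrl.calibration(n); im=ctrl.get_image(n); cv2.imwrite('pics/'+f,im[:,:,::-1]); return c,im
E
python3 - <<'E'
from h import *
for n in('side','top'):
    c,im=snap(n,n+'0.png'); print({k:np.round(v,3).tolist() for k,v in c.items()})
    cv2.imwrite('pics/%s0b.png'%n,cv2.resize(im[:,:,::-1],(800,600),interpolation=cv2.INTER_CUBIC))
E
```

```text
pics
{'fov_y': 53.761, 'cx': 276.891, 'cy': 210.341, 'dist': [-0.067, 0.0, 0.0, 0.0, 0.0], 'position': [0.48, -0.602, 0.451], 'rotation': [[0.989, 0.069, -0.134], [-0.15, 0.468, -0.871], [0.003, 0.881, 0.473]]}
{'fov_y': 50.669, 'cx': 279.809, 'cy': 206.206, 'dist': [-0.019, 0.0, 0.0, 0.0, 0.0], 'position': [0.434, 0.169, 0.917], 'rotation': [[0.019, 0.986, -0.167], [-1.0, 0.02, 0.006], [0.009, 0.167, 0.986]]}
```

View pics/top0b.png

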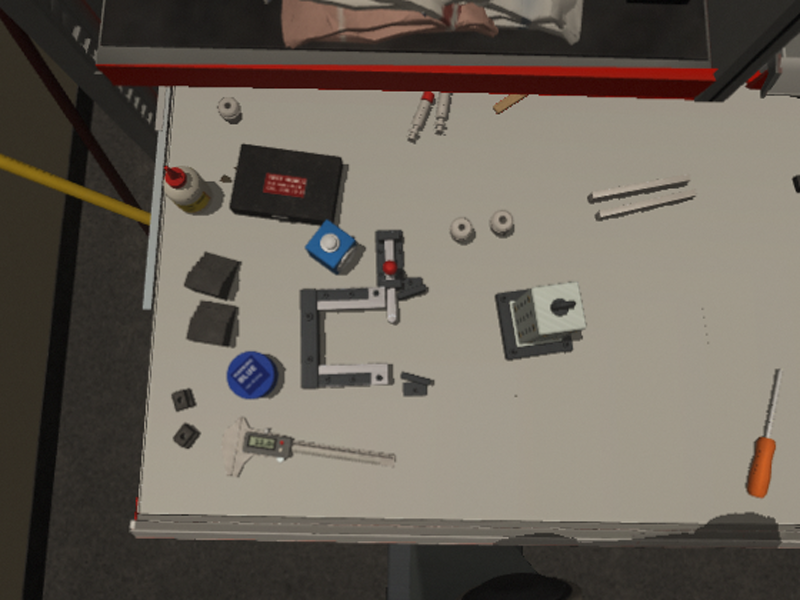

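View pics/side0b.png

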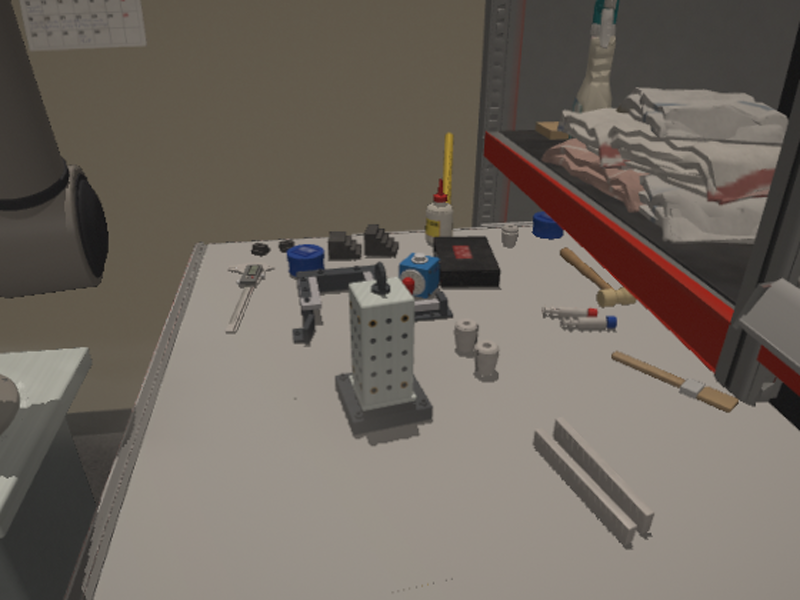

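The top view shows the receiver at about (345,338) with its mouth facing image right (world -y). The knob is at (390,268) and the tower plate at about (540,325), turned slightly. The height setter is at (330,245), the collets at (461,230) and (502,222), and the tin at (252,375). I'll take a magnified crop for corner picking.

```bash
python3 - <<'E'
from h import *
im=cv2.imread('pics/top0.png')[150:285,200:420]
cv2.imwrite('pics/crop0.png',cv2.convertScaleAbs(cv2.resize(im,None,fx=3.6,fy=3.6,interpolation=cv2.INTER_CUBIC),alpha=1.5,beta=10))
E
```

```text
(no output)
```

View pics/crop0.png

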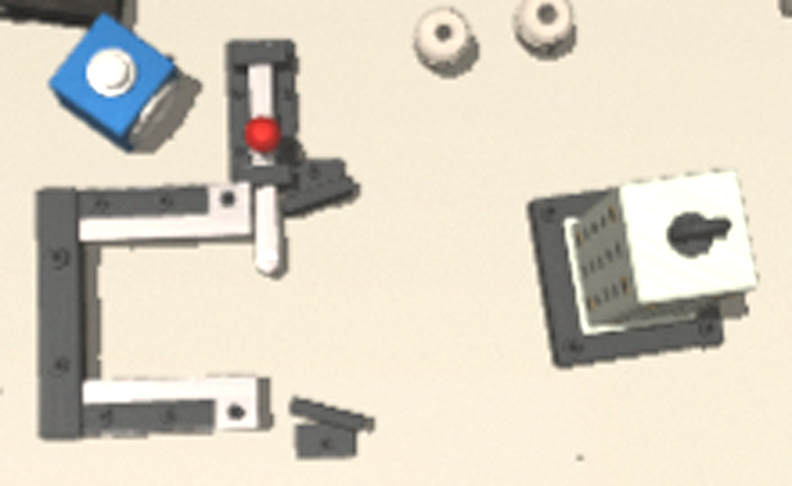

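The crop shows the lip edges running (82,243)-(250,235) and (85,381)-(258,378). The plate corners are at (530,203), (557,366) and (722,345), the column top at (618,190), (735,170), (755,288) and (637,308), and the knob at (262,134).

```bash
python3 - <<'E'
from h import *
c=ctrl.calibration('top')
P=lambda L,z: onz(c,[[200+x/3.6,150+y/3.6] for x,y in L],z)[:,:2]
np.set_printoptions(precision=4,suppress=True)
up=P([(82,243),(250,235)],.032); lo=P([(85,381),(258,378)],.032); oc=P([(38,190),(38,438)],.032); st=P([(78,190),(83,438)],.032)
print('lips',up,lo,'outer',oc,'stop',st)
pl=P([(530,203),(557,366),(722,345)],.02); ct=P([(618,190),(735,170),(755,288),(637,308)],.155)
print('plate',pl,np.linalg.norm(np.diff(pl,axis=0),axis=1),'ctr',(pl[0]+pl[2])/2,np.degrees(np.arctan2(*(pl[0]-pl[1])[::-1])),np.degrees(np.arctan2(*(pl[2]-pl[1])[::-1])))
print('coltop',ct,ct.mean(0),np.linalg.norm(np.diff(ct,axis=0),axis=1))
print('knob',P([(262,134)],.055)); print('bolt nose',P([(270,275)],.022))
print('knob guide blocks', P([(260,42),(262,185)],.03))
print('coll',P([(443,33),(547,13)],.04),'setter',P([(110,70)],.064))
print(ctrl.get_obs())
# side knob
s=ctrl.calibration('side'); print('knob side',onz(s,[[408*.7,285*.7]],.055))
E
```

```text
lips [[0.5588 0.2784]
 [0.5652 0.1846]] [[0.482  0.2737]
 [0.4855 0.1783]] outer [[0.5883 0.3044]
 [0.4504 0.2982]] stop [[0.5888 0.2819]
 [0.4509 0.2735]]
plate [[ 0.5887  0.0255]
 [ 0.4962  0.0108]
 [ 0.5098 -0.0825]] [0.0937 0.0943] ctr [ 0.5492 -0.0285] 8.984146359093904 -81.73160519026474
coltop [[ 0.5727  0.0042]
 [ 0.5838 -0.0533]
 [ 0.5261 -0.0613]
 [ 0.5153 -0.0041]] [ 0.5495 -0.0286] [0.0585 0.0583 0.0582]
knob [[0.6182 0.1789]]
bolt nose [[0.5441 0.173 ]]
knob guide blocks [[0.6774 0.1815]
 [0.5942 0.1785]]
coll [[0.6822 0.0775]
 [0.6953 0.0182]] setter [[0.6505 0.263 ]]
{'time_s': 0.1, 'qpos': array([-1.407 ,  0.3426,  1.5249,  0.    ,  1.2754, -0.146 ]), 'joint_vel': array([-0.0004, -0.0018, -0.0035, -0.0005,  0.0002,  0.0011]), 'joint_torque': array([  0.0023, -43.4448, -24.6492,  -0.0001,   0.0047,   0.    ]), 'ee_pos': array([ 0.16  , -0.4997,  0.2307]), 'eef_rot': array([[ 0.9524,  0.3048, -0.0002],
       [ 0.3048, -0.9524,  0.0013],
       [ 0.0002, -0.0013, -1.    ]]), 'wrist_force': array([-0.0626,  0.0559, -0.1724]), 'torque': array([-0.0157, -0.0435,  0.0381]), 'finger_gap': 0.9997613309590545}
knob side [[0.618  0.1724 0.055 ]]
```

Receiver origin is about (0.5226, 0.2298) with x_rec at 92.9° world. The sizes agree: the rail end comes out at x -49.6 and the knob at x -56, y -93, so the bolt is nearly shut. The tower is at receiver (-259, -14) mm, facing about 98.7°. I'm moving to above the knob's inner side.

>>> {"name": "step_arm", "arguments": {
  "series": [
    [[3.07, -2.57, 0], [0, 0, 0]],
    [[3.07, -2.57, 0], [0, 0, 0]],
    [[3.07, -2.57, 0], [0, 0, 0]],
    [[3.07, -2.57, 0], [0, 0, 0]],
    [[3.07, -2.57, 0], [0, 0, 0]],
    [[3.07, -2.57, 0], [0, 0, 0]],
    [[3.07, -2.57, 0], [0, 0, 0]],
    [[3.07, -2.57, 0], [0, 0, 0]],
    [[3.07, -2.57, 0], [0, 0, 0]],
    [[3.07, -2.57, 0], [0, 0, 0]],
    [[3.07, -2.57, 0], [0, 0, 0]],
    [[3.07, -2.57, 0], [0, 0, 0]],
    [[3.07, -2.57, 0], [0, 0, 0]],
    [[3.07, -2.57, 0], [0, 0, 0]],
    [[3.07, -2.57, 0], [0, 0, 0]],
    [[3.07, -2.57, 0], [0, 0, 0]],
    [[3.07, -2.57, 0], [0, 0, 0]],
    [[3.07, -2.57, 0], [0, 0, 0]],
    [[3.07, -2.57, 0], [0, 0, 0]],
    [[3.07, -2.57, 0], [0, 0, 0]]
  ],
  "jaw": 0
}}

```text
time_s: 1.77
ee_pos: [0.5983, 0.1999, 0.2251]
eef_rot: [[0.956, 0.293, -0.008], [0.293, -0.956, 0.003], [-0.006, -0.006, -1.0]]
wrist_force: [1.2, -1.6, -0.1]
finger_gap: -0.002
```

>>> {"name": "step_arm", "arguments": {
  "series": [
    [[0, 0, 0], [0, 0, -0.12]],
    [[0, 0, 0], [0, 0, -0.12]],
    [[0, 0, 0], [0, 0, -0.12]],
    [[0, 0, 0], [0, 0, -0.12]],
    [[0, 0, 0], [0, 0, -0.12]],
    [[0, 0, 0], [0, 0, -0.12]],
    [[0, 0, 0], [0, 0, -0.12]],
    [[0, 0, 0], [0, 0, -0.12]],
    [[0, 0, 0], [0, 0, -0.12]],
    [[0, 0, 0], [0, 0, -0.12]],
    [[0, 0, 0], [0, 0, -0.11]],
    [[0, 0, 0], [0, 0, 0]],
    [[0, 0, 0], [0, 0, 0]]
  ]
}}

```text
time_s: 2.85
ee_pos: [0.5974, 0.2101, 0.2122]
eef_rot: [[-0.093, 0.995, -0.026], [0.996, 0.093, 0.002], [0.004, -0.026, -1.0]]
wrist_force: [0.3, 0.4, 0.3]
finger_gap: 0.004
```

```bash
cat >> h.py <<'E'
R0=np.array([.5226,.2298]); A=np.radians(92.9)
X=np.array([np.cos(A),np.sin(A)]); Y=np.array([-X[1],X[0]])
def rec(p): d=np.array(p)[:2]-R0; return np.array([d@X,d@Y])
def wor(x,y,z): return np.r_[R0+x*X+y*Y,z]
def st(target=None):
    o=ctrl.get_obs(); M=o['eef_rot']
    print('t',round(o['time_s'],2),'tcp',o['ee_pos'].round(4),'rec mm',(rec(o['ee_pos'])*1e3).round(1),'F',o['wrist_force'].round(1),'gap',round(o['finger_gap'],2),'xdir',np.degrees(np.arctan2(M[1,0],M[0,0])).round(1),'zt',M[:,2].round(3),'q',o['qpos'].round(2))
    if target is not None: print('tool cm',(M.T@(np.array(target)-o['ee_pos'])*100).round(2))
E
python3 -c "
from h import *
st(wor(-.057,-.063,.044))"
```

```text
t 2.85 tcp [0.5974 0.2101 0.2122] rec mm [-23.4 -73.8] F [0.3 0.4 0.3] gap 0.0 xdir 95.3 zt [-0.026  0.002 -1.   ] q [0.21 0.57 1.2  0.01 1.39 0.12]
tool cm [-3.38 -0.78 16.83]
```

>>> {"name": "step_arm", "arguments": {
  "series": [
    [[-1.7, -0.4, 4.0], [-0.026, 0, 0.042]],
    [[-1.7, -0.4, 3.0], [0, 0, 0]],
    [[0, 0, 3.0], [0, 0, 0]],
    [[0, 0, 0], [0, 0, 0]]
  ]
}}

```text
time_s: 3.18
ee_pos: [0.5922, 0.1769, 0.1134]
eef_rot: [[-0.036, 0.999, 0.007], [0.999, 0.036, 0.005], [0.005, 0.007, -1.0]]
wrist_force: [-0.8, 0.3, -0.9]
finger_gap: -0.003
```

```bash
python3 -c "
from h import *
st(wor(-.057,-.063,.044)); snap('wrist','w1.png')
c,im=snap('side','s1.png')
cv2.imwrite('pics/s1b.png',cv2.resize(im[150:300,150:350,::-1],(800,600),interpolation=cv2.INTER_CUBIC))"
```

```text
t 3.18 tcp [0.5922 0.1769 0.1134] rec mm [-56.4 -66.8] F [-0.8  0.3 -0.9] gap -0.0 xdir 92.0 zt [ 0.007  0.005 -1.   ] q [0.16 0.61 1.42 0.   1.1  0.13]
tool cm [-0.1  -0.43  6.94]
```

View pics/s1b.png

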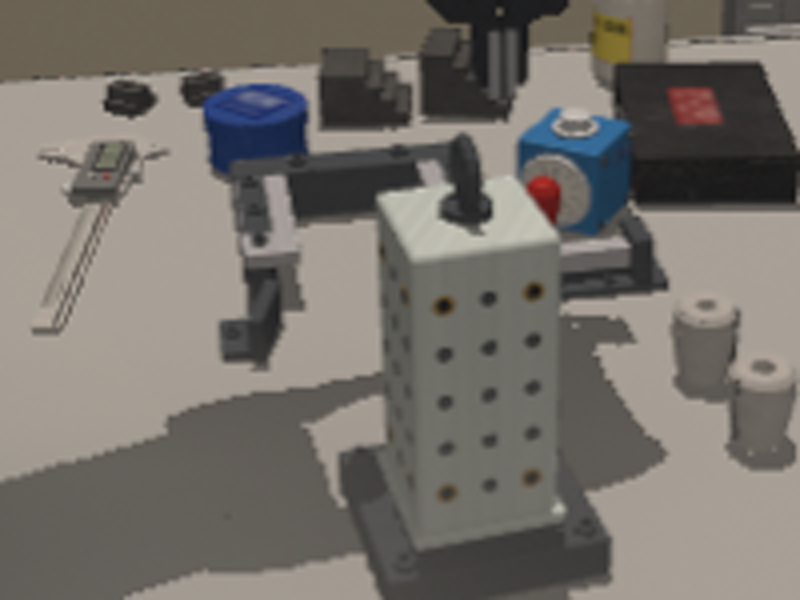

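The fingers at (505,95) hang above and inside (to the left of) the knob at (545,200), as planned. Descending, then pushing outwards.

>>> {"name": "step_arm", "arguments": {
  "series": [
    [[-0.1, -0.6, 2.0], [0, 0, 0]],
    [[0, 0, 2.5], [0, 0, 0]],
    [[0, 0, 2.3], [0, 0, 0]],
    [[0, 0, 0], [0, 0, 0]]
  ]
}}

```text
time_s: 3.62
ee_pos: [0.5989, 0.1799, 0.0607]
eef_rot: [[-0.034, 0.999, 0.035], [0.999, 0.034, 0.01], [0.009, 0.036, -0.999]]
wrist_force: [-1.6, 0.2, -0.3]
finger_gap: -0.002
```

```bash
python3 -c "
from h import *
st(wor(-.057,-.101,.044))"
```

```text
t 3.62 tcp [0.5989 0.1799 0.0607] rec mm [-53.7 -73.7] F [-1.6  0.2 -0.3] gap -0.0 xdir 91.9 zt [ 0.035  0.01  -0.999] q [0.17 0.67 1.47 0.01 0.96 0.13]
tool cm [-0.3   2.67  1.77]
```

>>> {"name": "step_arm", "arguments": {
  "series": [
    [[0, -0.6, -2.0], [0.035, 0, 0]],
    [[-0.3, -0.5, 0], [0, 0, 0]],
    [[0, 0, 0], [0, 0, 0]],
    [[0, 0, 0], [0, 0, 0]]
  ]
}}

```text
time_s: 3.95
ee_pos: [0.5915, 0.1782, 0.0892]
eef_rot: [[-0.033, 0.999, 0.011], [0.999, 0.033, 0.011], [0.011, 0.012, -1.0]]
wrist_force: [-0.4, -0.2, 0.3]
finger_gap: 0.002
```

```bash
python3 -c "
from h import *
st(wor(-.057,-.063,.044))"
```

```text
t 3.95 tcp [0.5915 0.1782 0.0892] rec mm [-55.  -66.2] F [-0.4 -0.2  0.3] gap 0.0 xdir 91.9 zt [ 0.011  0.011 -1.   ] q [0.16 0.64 1.45 0.01 1.04 0.13]
tool cm [-0.25 -0.37  4.51]
```

>>> {"name": "step_arm", "arguments": {
  "series": [
    [[-0.2, -0.6, 0], [0.012, 0.01, 0.015]],
    [[0, -0.2, 1.0], [0, 0, 0]],
    [[0, -0.2, 1.0], [0, 0, 0]],
    [[0, -0.1, 1.0], [0, 0, 0]],
    [[0, -0.1, 1.0], [0, 0, 0]],
    [[0, 0, 0.5], [0, 0, 0]],
    [[0, 0, 0], [0, 0, 0]]
  ]
}}

```text
time_s: 4.53
ee_pos: [0.5783, 0.1769, 0.04]
eef_rot: [[-0.015, 1.0, -0.0], [1.0, 0.015, 0.022], [0.022, 0.0, -1.0]]
wrist_force: [0.0, 0.6, 0.1]
finger_gap: -0.001
```

```bash
python3 -c "
from h import *
st(wor(-.057,-.063,.044))"
```

```text
t 4.53 tcp [0.5783 0.1769 0.04  ] rec mm [-55.7 -53. ] F [0.  0.6 0.1] gap -0.0 xdir 90.9 zt [-0.     0.022 -1.   ] q [0.16 0.68 1.52 0.03 0.93 0.13]
tool cm [-0.09  1.01 -0.4 ]
```

>>> {"name": "step_arm", "arguments": {
  "series": [
    [[-0.1, 0.5, -0.3], [0, -0.022, -0.035]],
    [[0, 0.5, 0], [0, 0, 0]],
    [[0, 0.5, 0], [0, 0, 0]],
    [[0, 0.5, 0], [0, 0, 0]],
    [[0, 0.5, 0], [0, 0, 0]],
    [[0, 0.5, 0], [0, 0, 0]],
    [[0, 0.5, 0], [0, 0, 0]],
    [[0, 0.5, 0], [0, 0, 0]],
    [[0, 0, 0], [0, 0, 0]]
  ]
}}

```text
time_s: 5.28
ee_pos: [0.6192, 0.1779, 0.0404]
eef_rot: [[-0.048, 0.999, -0.007], [0.999, 0.048, 0.001], [0.001, -0.007, -1.0]]
wrist_force: [-1.2, -0.6, 0.8]
finger_gap: -0.003
```

```bash
python3 -c "
from h import *
st(wor(-.057,-.101,.044))"
```

```text
t 5.28 tcp [0.6192 0.1779 0.0404] rec mm [-56.7 -93.9] F [-1.2 -0.6  0.8] gap -0.0 xdir 92.8 zt [-0.007  0.001 -1.   ] q [0.16 0.75 1.38 0.   1.02 0.11]
tool cm [-0.02  0.71 -0.37]
```

>>> {"name": "step_arm", "arguments": {
  "series": [
    [[0, 0.4, -0.2], [0, 0, 0]],
    [[0, 0.4, -0.1], [0, 0, 0]],
    [[0, 0.4, 0], [0, 0, 0]],
    [[0, 0, 0], [0, 0, 0]]
  ]
}}

```text
time_s: 5.62
ee_pos: [0.6272, 0.1782, 0.0419]
eef_rot: [[-0.049, 0.999, -0.021], [0.999, 0.049, -0.001], [0.0, -0.021, -1.0]]
wrist_force: [-1.9, -0.2, 1.6]
finger_gap: -0.002
```

```bash
python3 -c "
from h import *
st(wor(-.057,-.101,.044)); c,im=snap('top','t2.png')
hsv=cv2.cvtColor(im,cv2.COLOR_RGB2HSV); m=((hsv[...,0]<6)|(hsv[...,0]>174))&(hsv[...,1]>170)
m[:100]=0; v,u=np.nonzero(m); k=(u>230)&(u<320)&(v<230); print(k.sum(), u[k].mean() if k.any() else 0, v[k].mean() if k.any() else 0)
if k.any(): print(rec(onz(c,[[u[k].mean(),v[k].mean()]],.055)[0])*1e3)
s,im=snap('side','s2.png')
cv2.imwrite('pics/s2b.png',cv2.resize(im[150:300,200:400,::-1],(800,600),interpolation=cv2.INTER_CUBIC))"
```

```text
t 5.62 tcp [0.6272 0.1782 0.0419] rec mm [ -56.9 -101.9] F [-1.9 -0.2  1.6] gap -0.0 xdir 92.8 zt [-0.021 -0.001 -1.   ] q [0.16 0.76 1.34 0.   1.06 0.11]
tool cm [-0.01 -0.09 -0.21]
0 0 0
```

View pics/s2b.png

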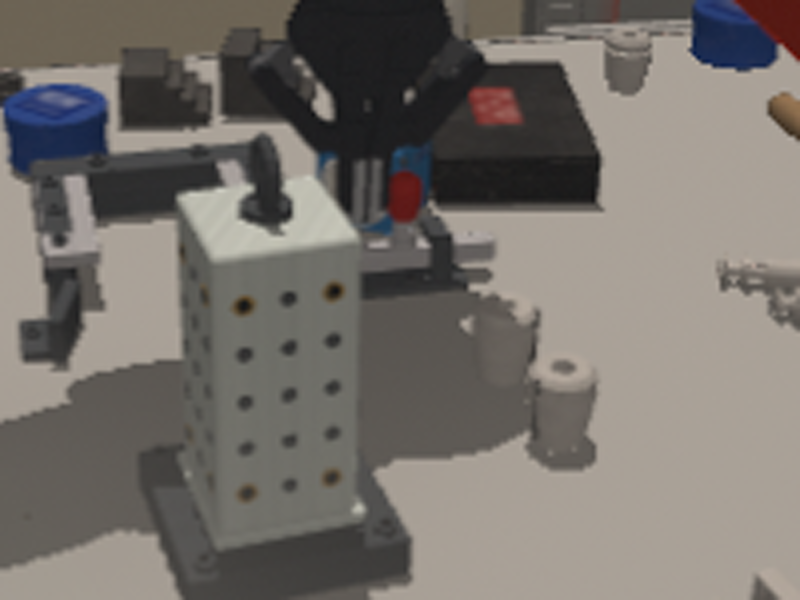

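The fingers at (370,195) are in contact with the knob at (405,195), and the bolt's rear end now protrudes at (480,245). I'll push on until the end stop gives a force.

>>> {"name": "step_arm", "arguments": {
  "series": [
    [[0, 0.3, 0], [-0.02, 0, 0]],
    [[0, 0.3, 0], [0, 0, 0]],
    [[0, 0.3, 0], [0, 0, 0]]
  ]
}}

```text
time_s: 5.97
ee_pos: [0.6279, 0.1782, 0.0416]
eef_rot: [[-0.05, 0.999, -0.02], [0.999, 0.05, -0.003], [-0.002, -0.02, -1.0]]
wrist_force: [-15.2, -1.4, 9.5]
finger_gap: -0.001
```

```bash
python3 -c "
from h import *
st(); s=ctrl.calibration('side'); print(rec(onz(s,[[301.2,198.7]],.052)[0])*1e3)"
```

```text
t 5.97 tcp [0.6279 0.1782 0.0416] rec mm [ -56.9 -102.5] F [-15.2  -1.4   9.5] gap -0.0 xdir 92.8 zt [-0.02  -0.003 -1.   ] q [0.16 0.77 1.34 0.   1.06 0.11]
[ -59.10058786 -127.41728492]
```

The end stop is reached: 15 N, with the knob at about -125. Backing off, rising and crossing over the tower.

>>> {"name": "step_arm", "arguments": {
  "series": [
    [[0, -1.0, 0], [-0.02, 0, 0]],
    [[0, -0.5, -1.0], [0, 0, 0]],
    [[0, 0, -3.5], [0, 0, 0]],
    [[0, 0, -3.5], [0, 0, 0]],
    [[0, 0, -3.5], [0, 0, 0]],
    [[0, 0, -3.5], [0, 0, 0]],
    [[0, 0, -3.5], [0, 0, 0]],
    [[0, 0, -3.0], [0, 0, 0]],
    [[0, 0, 0], [0, 0, 0]]
  ]
}}

```text
time_s: 6.72
ee_pos: [0.6162, 0.1771, 0.2739]
eef_rot: [[-0.049, 0.999, 0.011], [0.999, 0.049, -0.001], [-0.001, 0.011, -1.0]]
wrist_force: [-1.0, 0.4, 1.2]
finger_gap: -0.0
```

```bash
python3 -c "
from h import *
st([.566,-.16,.26]); c,im=snap('top','t3.png')
hsv=cv2.cvtColor(im,cv2.COLOR_RGB2HSV); m=((hsv[...,0]<6)|(hsv[...,0]>174))&(hsv[...,1]>150)
v,u=np.nonzero(m); k=(u>240)&(u<310)&(v<230)&(v>140); print(k.sum())
if k.any(): print(rec(onz(c,[[u[k].mean(),v[k].mean()]],.055)[0])*1e3)"
```

```text
t 6.72 tcp [0.6162 0.1771 0.2739] rec mm [-57.4 -90.8] F [-1.   0.4  1.2] gap -0.0 xdir 92.8 zt [ 0.011 -0.001 -1.   ] q [ 0.16  0.53  1.1  -0.    1.49  0.11]
tool cm [-33.42  -6.67   1.37]
0
```

>>> {"name": "step_arm", "arguments": {
  "series": [
    [[-3.4, -0.67, 0], [0, 0, 0]],
    [[-3.4, -0.67, 0], [0, 0, 0]],
    [[-3.4, -0.67, 0], [0, 0, 0]],
    [[-3.4, -0.67, 0], [0, 0, 0]],
    [[-3.4, -0.67, 0], [0, 0, 0]],
    [[-3.4, -0.67, 0], [0, 0, 0]],
    [[-3.4, -0.67, 0], [0, 0, 0]],
    [[-3.4, -0.67, 0], [0, 0, 0]],
    [[-3.4, -0.67, 0], [0, 0, 0]],
    [[-3.4, -0.67, 0], [0, 0, 0]],
    [[0, 0, 0], [0, 0, -0.1]],
    [[0, 0, 0], [0, 0.1, 0]],
    [[0, 0, 0], [0, 0.1, 0]],
    [[0, 0, 0], [0, 0.1, 0]],
    [[0, 0, 0], [0, 0.1, 0]],
    [[0, 0, 0], [0, 0, 0]]
  ],
  "jaw": 5.5
}}

```text
time_s: 8.1
ee_pos: [0.563, -0.1828, 0.2639]
eef_rot: [[-0.146, 0.988, -0.056], [0.902, 0.156, 0.401], [0.405, 0.008, -0.914]]
wrist_force: [0.7, -1.3, -0.1]
finger_gap: 0.644
```

```bash
python3 -c "
from h import *
st([.562,-.12,.012]); c,im=snap('top','t4.png')
hsv=cv2.cvtColor(im,cv2.COLOR_RGB2HSV); m=((hsv[...,0]<6)|(hsv[...,0]>174))&(hsv[...,1]>150)
v,u=np.nonzero(m); k=(u>240)&(u<310)&(v<230)&(v>140); print(k.sum())
if k.any(): print(rec(onz(c,[[u[k].mean(),v[k].mean()]],.055)[0])*1e3)"
```

```text
t 8.1 tcp [ 0.563  -0.1828  0.2639] rec mm [-414.1  -19.4] F [ 0.7 -1.3 -0.1] gap 0.64 xdir 99.2 zt [-0.056  0.401 -0.914] q [-0.61  0.59  1.1   0.31  1.73 -0.76]
tool cm [-4.53  0.69 25.56]
74
[ -54.8988058  -127.86557111]
```

The knob sits at y about -127 against -93 before, so it is drawn back. Descending behind the tower.

>>> {"name": "step_arm", "arguments": {
  "series": [
    [[-0.7, 0.1, 3.2], [0, 0, 0]],
    [[-0.7, 0.1, 3.2], [0, 0, 0]],
    [[-0.7, 0.1, 3.2], [0, 0, 0]],
    [[-0.7, 0.1, 3.2], [0, 0, 0]],
    [[-0.7, 0.1, 3.2], [0, 0, 0]],
    [[-0.7, 0.1, 3.0], [0, 0, 0]],
    [[-0.5, 0, 1.5], [0, 0, 0]],
    [[-0.2, 0, 1.0], [0, 0, 0]],
    [[0, 0, 0], [0, 0, 0]]
  ]
}}

```text
time_s: 8.9
ee_pos: [0.567, -0.1372, 0.0415]
eef_rot: [[-0.164, 0.985, -0.049], [0.916, 0.17, 0.362], [0.365, 0.015, -0.931]]
wrist_force: [-0.3, 0.2, -0.7]
finger_gap: 0.642
```

```bash
python3 -c "
from h import *
st([.562,-.12,.012])"
```

```text
t 8.9 tcp [ 0.567  -0.1372  0.0415] rec mm [-368.8  -25.8] F [-0.3  0.2 -0.7] gap 0.64 xdir 100.1 zt [-0.049  0.362 -0.931] q [-0.53  0.76  1.43  0.31  1.21 -0.85]
tool cm [ 0.58 -0.25  3.4 ]
```

>>> {"name": "step_arm", "arguments": {
  "series": [
    [[0, -0.1, 1.0], [0, 0, 0.02]],
    [[0, -0.1, 1.0], [0, 0, 0]],
    [[0, 0, 0.7], [0, 0, 0]],
    [[0, 0, 0.4], [0, 0, 0]],
    [[0, 0, 0], [0, 0, 0]]
  ]
}}

```text
time_s: 9.32
ee_pos: [0.5653, -0.124, 0.0146]
eef_rot: [[-0.154, 0.987, -0.045], [0.922, 0.16, 0.353], [0.355, 0.013, -0.935]]
wrist_force: [0.4, -0.0, -0.1]
finger_gap: 0.644
```

```bash
python3 -c "
from h import *
st([.562,-.1125,.01]); c,im=snap('side','s5.png')
cv2.imwrite('pics/s5b.png',cv2.resize(im[150:345,160:420,::-1],(800,600),interpolation=cv2.INTER_CUBIC))"
```

```text
t 9.32 tcp [ 0.5653 -0.124   0.0146] rec mm [-355.5  -24.7] F [ 0.4 -0.  -0.1] gap 0.64 xdir 99.5 zt [-0.045  0.353 -0.935] q [-0.51  0.78  1.48  0.32  1.13 -0.84]
tool cm [ 0.94 -0.15  0.85]
```

View pics/s5b.png

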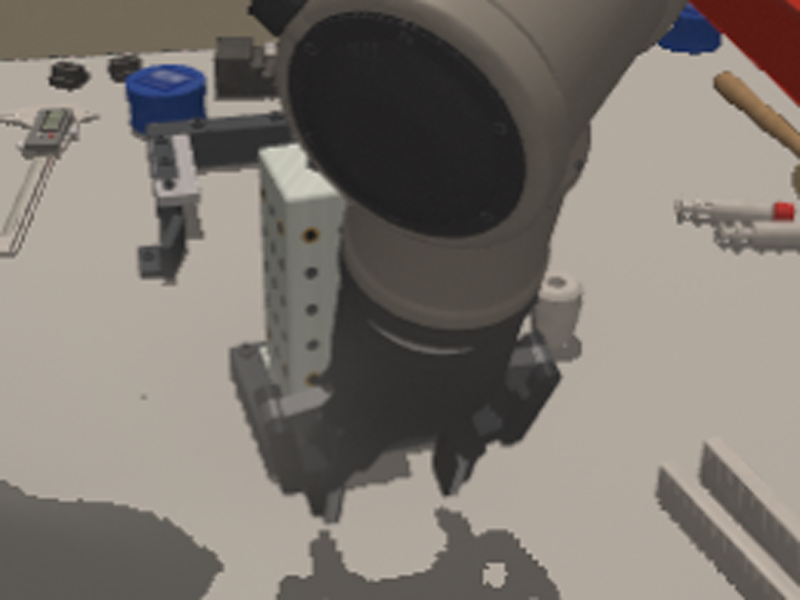

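The tips at (332,520) and (452,492) stand behind the plate, a little high. I'll lower them, then creep forward to contact.

>>> {"name": "step_arm", "arguments": {
  "series": [
    [[-0.2, 0, 0.5], [0, 0, 0]],
    [[-0.2, 0, 0.5], [0, 0, 0]],
    [[0, 0, 0], [0, 0, 0]]
  ]
}}

```text
time_s: 9.62
ee_pos: [0.5669, -0.1254, 0.0049]
eef_rot: [[-0.155, 0.987, -0.041], [0.923, 0.16, 0.35], [0.352, 0.016, -0.936]]
wrist_force: [-0.2, 1.0, -0.0]
finger_gap: 0.641
```

```bash
python3 -c "
from h import *
st([.562,-.1125,.004])"
```

```text
t 9.62 tcp [ 0.5669 -0.1254  0.0049] rec mm [-357.   -26.3] F [-0.2  1.  -0. ] gap 0.64 xdir 99.5 zt [-0.041  0.35  -0.936] q [-0.51  0.79  1.48  0.32  1.11 -0.85]
tool cm [ 1.24 -0.28  0.56]
```

>>> {"name": "step_arm", "arguments": {
  "series": [
    [[0.75, -0.1, 0.28], [0, 0, 0.01]],
    [[0.75, -0.1, 0.28], [0, 0, 0]],
    [[0.75, 0, 0.28], [0, 0, 0]],
    [[0.75, 0, 0.28], [0, 0, 0]],
    [[0.5, 0, 0.19], [0, 0, 0]],
    [[0, 0, 0], [0, 0, 0]]
  ]
}}

```text
time_s: 10.12
ee_pos: [0.5582, -0.0851, 0.005]
eef_rot: [[-0.143, 0.989, -0.041], [0.925, 0.148, 0.351], [0.353, 0.012, -0.936]]
wrist_force: [0.3, 0.4, 0.4]
finger_gap: 0.646
```

```bash
cat >>h.py <<'E'
def side(f):
    c,im=snap('side',f); cv2.imwrite('pics/z'+f,cv2.resize(im[150:345,160:420,::-1],(800,600),interpolation=cv2.INTER_CUBIC))
def top(f):
    c,im=snap('top',f); cv2.imwrite('pics/z'+f,cv2.convertScaleAbs(cv2.resize(im[130:300,190:415,::-1],None,fx=3.5,fy=3.5,interpolation=cv2.INTER_CUBIC),alpha=1.5,beta=10))
E
python3 -c "
from h import *
st(); top('t6.png')"
```

```text
t 10.12 tcp [ 0.5582 -0.0851  0.005 ] rec mm [-316.3  -19.6] F [0.3 0.4 0.4] gap 0.65 xdir 98.8 zt [-0.041  0.351 -0.936] q [-0.46  0.76  1.55  0.35  1.06 -0.81]
```

View pics/zt6.png

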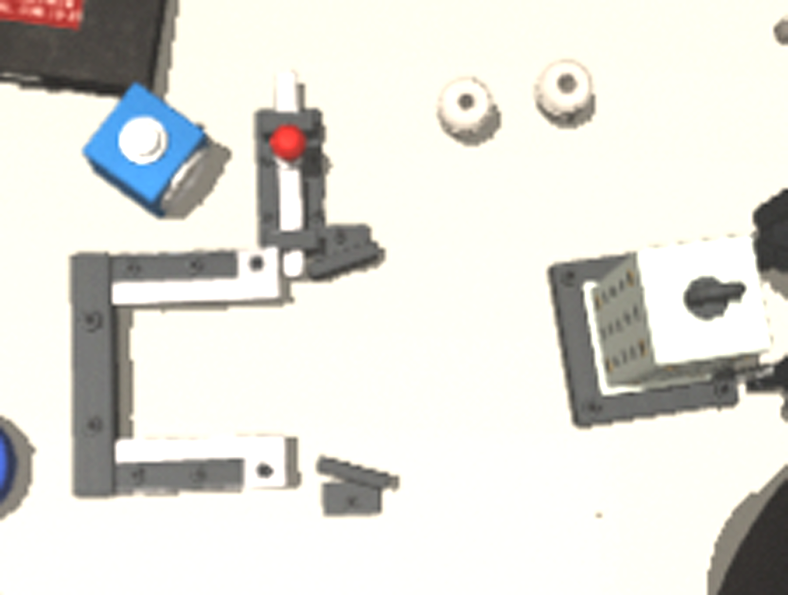

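The bolt is drawn back with its nose at (292,262), the mouth is free and the tower has not moved. Pushing starts.

>>> {"name": "step_arm", "arguments": {
  "series": [
    [[0.6, -0.05, 0.22], [0, 0, 0]],
    [[0.6, -0.05, 0.22], [0, 0, 0]],
    [[0.6, -0.05, 0.22], [-0.003, 0, 0.007]],
    [[0.6, -0.05, 0.22], [-0.003, 0, 0.007]],
    [[0.6, -0.05, 0.22], [-0.003, 0, 0.007]]
  ]
}}

```text
time_s: 10.58
ee_pos: [0.5562, -0.0643, 0.0054]
eef_rot: [[-0.125, 0.992, -0.018], [0.935, 0.124, 0.333], [0.332, 0.024, -0.943]]
wrist_force: [-0.0, -8.7, 1.1]
finger_gap: 0.641
```

```bash
python3 -c "
from h import *
st(wor(-.212,0,.005))"
```

```text
t 10.58 tcp [ 0.5562 -0.0643  0.0054] rec mm [-295.5  -18.7] F [-0.  -8.7  1.1] gap 0.64 xdir 97.6 zt [-0.018  0.333 -0.943] q [-0.42  0.74  1.6   0.36  1.   -0.78]
tool cm [ 7.98 -1.25  2.82]
```

>>> {"name": "step_arm", "arguments": {
  "series": [
    [[0.75, -0.18, 0.27], [-0.003, 0, 0.006]],
    [[0.75, -0.18, 0.27], [-0.003, 0, 0.006]],
    [[0.75, -0.18, 0.27], [-0.003, 0, 0.006]],
    [[0.75, -0.18, 0.27], [-0.003, 0, 0.006]],
    [[0.75, -0.18, 0.27], [-0.003, 0, 0.006]]
  ]
}}

```text
time_s: 11.0
ee_pos: [0.5502, -0.0373, 0.006]
eef_rot: [[-0.094, 0.995, 0.018], [0.946, 0.083, 0.313], [0.31, 0.046, -0.949]]
wrist_force: [1.0, -7.8, -0.2]
finger_gap: 0.644
```

```bash
python3 -c "
from h import *
st(wor(-.212,0,.005))
c,im=snap('top','t7.png')
cv2.imwrite('pics/zt7.png',cv2.convertScaleAbs(cv2.resize(im[130:300,190:415,::-1],None,fx=3.5,fy=3.5,interpolation=cv2.INTER_CUBIC),alpha=1.5,beta=10))"
```

```text
t 11.0 tcp [ 0.5502 -0.0373  0.006 ] rec mm [-268.2  -14.1] F [ 1.  -7.8 -0.2] gap 0.64 xdir 95.7 zt [ 0.018  0.313 -0.949] q [-0.38  0.7   1.68  0.39  0.91 -0.73]
tool cm [ 5.37 -1.22  1.8 ]
```

View pics/zt7.png

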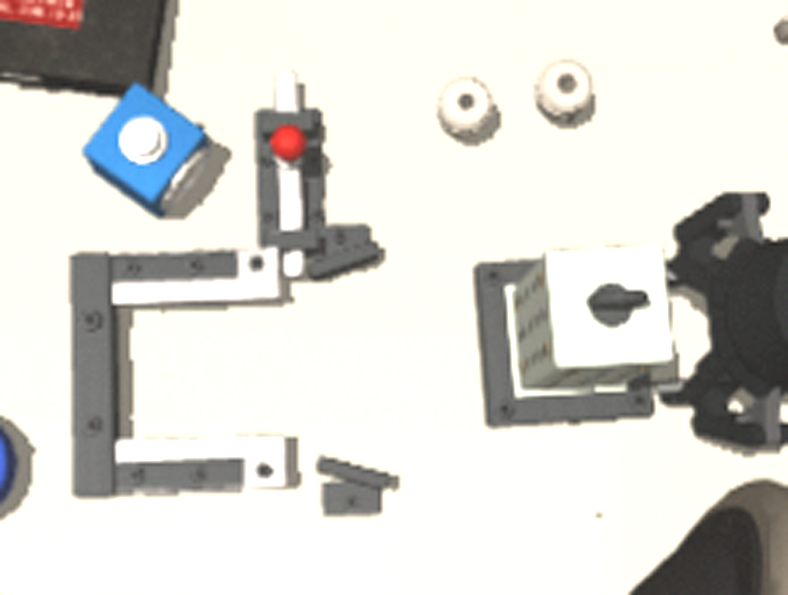

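```bash
cat >>h.py <<'E'
def tow(L):
    c=ctrl.calibration('top'); p=onz(c,[[190+x/3.5,130+y/3.5] for x,y in L],.02)[:,:2]
    print('tower rec mm',rec((p[0]+p[2])/2)*1e3,'yaw rel deg',np.degrees(np.arctan2(*(p[0]-p[1])[::-1]))-2.9,np.degrees(np.arctan2(*(p[1]-p[2])[::-1]))-92.9,'len',np.linalg.norm(np.diff(p,axis=0),axis=1))
E
python3 -c "
from h import *
tow([(476,265),(490,427),(651,414)])"
```

```text
tower rec mm [-212.38352795  -13.20517399] yaw rel deg 2.0900134639097687 2.780617937263983 len [0.09500793 0.09374178]
```

>>> {"name": "step_arm", "arguments": {
  "series": [
    [[0.75, -0.32, 0.26], [0.01, 0, 0]],
    [[0.75, -0.32, 0.26], [0.01, 0, 0]],
    [[0.75, -0.32, 0.26], [0.01, 0, 0]],
    [[0.75, -0.32, 0.26], [0.01, 0, 0]],
    [[0.75, -0.32, 0.26], [0, 0, 0]]
  ]
}}

```text
time_s: 11.47
ee_pos: [0.5407, -0.0089, 0.0067]
eef_rot: [[-0.093, 0.996, 0.003], [0.952, 0.088, 0.292], [0.291, 0.03, -0.956]]
wrist_force: [2.3, -7.0, -1.2]
finger_gap: 0.644
```

```bash
python3 -c "
from h import *
st(wor(-.212,0,.005))"
```

```text
t 11.47 tcp [ 0.5407 -0.0089  0.0067] rec mm [-239.3   -6. ] F [ 2.3 -7.  -1.2] gap 0.64 xdir 95.6 zt [ 0.003  0.292 -0.956] q [-0.32  0.68  1.71  0.37  0.88 -0.67]
tool cm [ 2.59 -0.5   0.94]
```

```bash
cat >>h.py <<'E'
def towauto(f,umin,umax=380):
    # front edge + near (-X) edge of dark plate, in receiver mm at z=.02
    c,im=snap('top',f); g=cv2.GaussianBlur(im,(0,0),.6).max(2).astype(int)
    m=np.zeros(g.shape,np.uint8); m[195:262,umin:umax]=(g[195:262,umin:umax]<95)*255
    n,lab,s,_=cv2.connectedComponentsWithStats(m); i=1+s[1:,4].argmax(); v,u=np.nonzero(lab==i); print('blob',s[i])
    fr=np.array([[u[v==r].min()-.5,r] for r in range(v.min()+3,v.max()-3)],float)
    bo=np.array([[q,v[u==q].max()+.5] for q in range(u.min()+4,u.min()+36)],float)
    F=onz(c,fr,.02); B=onz(c,bo,.02); r=lambda P:np.array([rec(p) for p in P])*1e3
    F,B=r(F),r(B)
    F=F[abs(F[:,0]-np.median(F[:,0]))<4]; B=B[abs(B[:,1]-np.median(B[:,1]))<4]
    a=np.polyfit(F[:,1],F[:,0],1); b=np.polyfit(B[:,0],B[:,1],1)
    print('front x',F[:,0].mean().round(1),'yaw',-np.degrees(np.arctan(a[0])).round(1),'| +y edge',B[:,1].mean().round(1),'at x',B[:,0].mean().round(1),'yaw',np.degrees(np.arctan(b[0])).round(1))
E
python3 -c "
from h import *
towauto('t8.png',303)"
```

```text
blob [ 312  195   68   65 1546]
front x -135.0 yaw 1.9 | +y edge 41.7 at x -170.1 yaw 2.8
```

>>> {"name": "step_arm", "arguments": {
  "series": [
    [[0.75, -0.28, 0.24], [0.006, 0.015, 0]],
    [[0.75, -0.28, 0.24], [0.006, 0.015, 0]],
    [[0.75, -0.28, 0.24], [0.006, 0.015, 0]],
    [[0.75, -0.28, 0.24], [0.006, 0.015, 0]],
    [[0.75, -0.28, 0.24], [0, 0.01, 0]],
    [[0.75, -0.2, 0.24], [0, 0.01, 0]]
  ]
}}

```text
time_s: 12.02
ee_pos: [0.5272, 0.0294, 0.0068]
eef_rot: [[-0.092, 0.996, -0.013], [0.931, 0.091, 0.354], [0.354, 0.021, -0.935]]
wrist_force: [0.8, -5.8, -4.4]
finger_gap: 0.646
```

```bash
python3 -c "
from h import *
st(wor(-.106,0,.005)); towauto('t9.png',290)"
```

```text
t 12.02 tcp [0.5272 0.0294 0.0068] rec mm [-200.3    5.6] F [ 0.8 -5.8 -4.4] gap 0.65 xdir 95.7 zt [-0.013  0.354 -0.935] q [-0.3   0.68  1.75  0.45  0.89 -0.7 ]
tool cm [8.73 0.93 3.51]
blob [ 294  195   86   67 2641]
front x -97.6 yaw 2.3 | +y edge 52.9 at x -133.2 yaw 1.5
```

>>> {"name": "step_arm", "arguments": {
  "series": [
    [[0.75, 0.1, 0.28], [-0.004, 0, 0.012]],
    [[0.75, 0.1, 0.28], [-0.004, 0, 0.012]],
    [[0.75, 0.1, 0.28], [-0.004, 0, 0.012]],
    [[0.75, 0.1, 0.28], [-0.004, 0, 0.012]]
  ]
}}

```text
time_s: 12.4
ee_pos: [0.5294, 0.0566, 0.0068]
eef_rot: [[-0.044, 0.999, 0.005], [0.937, 0.039, 0.348], [0.348, 0.02, -0.937]]
wrist_force: [-2.2, -8.8, 1.0]
finger_gap: 0.646
```

```bash
python3 -c "
from h import *
st(wor(-.106,0,.005)); top('t10.png')"
```

```text
t 12.4 tcp [0.5294 0.0566 0.0068] rec mm [-173.4    1.9] F [-2.2 -8.8  1. ] gap 0.65 xdir 92.7 zt [ 0.005  0.348 -0.937] q [-0.24  0.67  1.77  0.47  0.85 -0.63]
tool cm [6.26 0.11 2.51]
```

View pics/zt10.png

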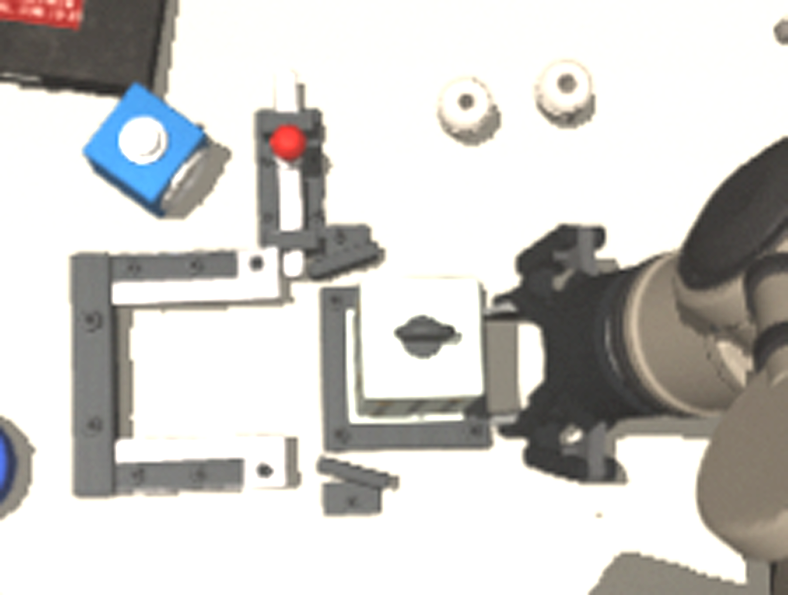

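The plate, front edge at (322,288)-(325,450), is square and centred between the flares. Pushing straight on.

>>> {"name": "step_arm", "arguments": {
  "series": [
    [[0.75, 0.02, 0.28], [0, 0, 0]],
    [[0.75, 0.02, 0.28], [0, 0, 0]],
    [[0.75, 0.02, 0.28], [0, 0, 0]],
    [[0.75, 0.02, 0.28], [0, 0, 0]],
    [[0.75, 0.02, 0.28], [0, 0, 0]],
    [[0.75, 0.02, 0.28], [0, 0, 0]]
  ]
}}

```text
time_s: 12.95
ee_pos: [0.5318, 0.0978, 0.0068]
eef_rot: [[-0.046, 0.999, 0.012], [0.941, 0.039, 0.337], [0.336, 0.026, -0.941]]
wrist_force: [-5.6, -17.5, 6.5]
finger_gap: 0.643
```

```bash
python3 -c "
from h import *
st(wor(-.056,0,.005))"
```

```text
t 12.95 tcp [0.5318 0.0978 0.0068] rec mm [-132.3   -2.5] F [ -5.6 -17.5   6.5] gap 0.64 xdir 92.8 zt [ 0.012  0.337 -0.941] q [-0.16  0.66  1.77  0.48  0.81 -0.56]
tool cm [ 7.12 -0.35  2.73]
```

>>> {"name": "step_arm", "arguments": {
  "series": [
    [[0.75, -0.1, 0.27], [0.005, 0.005, 0]],
    [[0.75, -0.1, 0.27], [0.005, 0.005, 0]],
    [[0.75, -0.05, 0.27], [0.005, 0.005, 0]],
    [[0.75, -0.05, 0.27], [0, 0.005, 0]],
    [[0.75, -0.05, 0.27], [0, 0, 0]]
  ]
}}

```text
time_s: 13.37
ee_pos: [0.5289, 0.1299, 0.0069]
eef_rot: [[-0.05, 0.999, -0.0], [0.938, 0.047, 0.345], [0.344, 0.017, -0.939]]
wrist_force: [-0.4, -9.9, 0.8]
finger_gap: 0.642
```

```bash
python3 -c "
from h import *
st(wor(-.056,0,.005))"
```

```text
t 13.37 tcp [0.5289 0.1299 0.0069] rec mm [-100.1   -1.3] F [-0.4 -9.9  0.8] gap 0.64 xdir 93.0 zt [-0.     0.345 -0.939] q [-0.1   0.67  1.77  0.5   0.81 -0.52]
tool cm [ 4.07 -0.15  1.69]
```

>>> {"name": "step_arm", "arguments": {
  "series": [
    [[0.75, -0.05, 0.27], [0, 0, 0]],
    [[0.75, -0.05, 0.27], [0, 0, 0]],
    [[0.75, -0.03, 0.27], [0, 0, 0]],
    [[0.75, -0.03, 0.27], [0, 0, 0]],
    [[0.6, 0, 0.22], [0, 0, 0]]
  ]
}}

```text
time_s: 13.78
ee_pos: [0.5275, 0.1616, 0.0069]
eef_rot: [[-0.053, 0.999, 0.003], [0.941, 0.049, 0.335], [0.335, 0.021, -0.942]]
wrist_force: [-2.0, -10.7, 3.8]
finger_gap: 0.641
```

```bash
python3 -c "
from h import *
st(wor(-.056,0,.005))"
```

```text
t 13.78 tcp [0.5275 0.1616 0.0069] rec mm [-68.3  -1.5] F [ -2.  -10.7   3.8] gap 0.64 xdir 93.2 zt [ 0.003  0.335 -0.942] q [-0.04  0.67  1.77  0.5   0.78 -0.46]
tool cm [ 1.1  -0.15  0.58]
```

Roughly 12 mm remain; stepping finely until the stop gives a force.

>>> {"name": "step_arm", "arguments": {
  "series": [
    [[0.5, 0, 0.18], [0, 0, 0]],
    [[0.4, 0, 0.14], [0, 0, 0]],
    [[0.4, 0, 0.14], [0, 0, 0]]
  ]
}}

```text
time_s: 14.03
ee_pos: [0.5272, 0.1716, 0.0069]
eef_rot: [[-0.056, 0.998, 0.004], [0.943, 0.052, 0.33], [0.329, 0.022, -0.944]]
wrist_force: [-1.2, -11.6, 2.9]
finger_gap: 0.642
```

```bash
python3 -c "
from h import *
st(wor(-.056,0,.005))"
```

```text
t 14.03 tcp [0.5272 0.1716 0.0069] rec mm [-58.4  -1.6] F [ -1.2 -11.6   2.9] gap 0.64 xdir 93.4 zt [ 0.004  0.33  -0.944] q [-0.02  0.67  1.77  0.49  0.77 -0.44]
tool cm [ 0.16 -0.17  0.26]
```

>>> {"name": "step_arm", "arguments": {
  "series": [
    [[0.3, 0, 0.1], [0, 0, 0]],
    [[0.3, 0, 0.1], [0, 0, 0]],
    [[0.3, 0, 0.1], [0, 0, 0]]
  ]
}}

```text
time_s: 14.28
ee_pos: [0.5273, 0.1758, 0.0069]
eef_rot: [[-0.059, 0.998, 0.004], [0.945, 0.055, 0.323], [0.322, 0.023, -0.946]]
wrist_force: [-3.1, -26.3, 7.7]
finger_gap: 0.642
```

```bash
python3 -c "
from h import *
st(wor(-.056,0,.005))"
```

```text
t 14.28 tcp [0.5273 0.1758 0.0069] rec mm [-54.1  -1.9] F [ -3.1 -26.3   7.7] gap 0.64 xdir 93.6 zt [ 0.004  0.323 -0.946] q [-0.    0.67  1.76  0.48  0.77 -0.42]
tool cm [-0.24 -0.2   0.12]
```

>>> {"name": "step_arm", "arguments": {
  "series": [
    [[0.3, 0, 0.1], [0, 0, 0]],
    [[0.3, 0, 0.1], [0, 0, 0]],
    [[0, 0, 0], [0, 0, 0]]
  ]
}}

```text
time_s: 14.53
ee_pos: [0.5273, 0.1744, 0.0071]
eef_rot: [[-0.062, 0.998, 0.004], [0.948, 0.057, 0.314], [0.313, 0.024, -0.95]]
wrist_force: [0.7, 0.5, -0.1]
finger_gap: 0.643
```

>>> {"name": "step_arm", "arguments": {
  "series": [
    [[-0.6, 0, -0.2], [0, 0, 0]],
    [[-1.5, 0, -0.5], [0, 0, 0]],
    [[-3.0, 0, -1.0], [0, 0, 0]],
    [[-2.5, 0, -3.0], [0, 0, 0]],
    [[-2.0, 0, -3.5], [0, 0, 0]],
    [[-1.0, 0, -3.8], [0, 0, 0]],
    [[0, 0, -4.0], [0, 0, 0]],
    [[0, 0, -4.0], [0, 0, 0]],
    [[0, 0, 0], [0, 0, 0]]
  ]
}}

```text
time_s: 15.28
ee_pos: [0.5308, 0.0036, 0.1678]
eef_rot: [[-0.062, 0.998, -0.009], [0.945, 0.061, 0.32], [0.32, 0.011, -0.947]]
wrist_force: [2.0, -0.2, 0.1]
finger_gap: 0.644
```

```bash
python3 -c "
from h import *
st(wor(-.057,-.16,.26)); top('t11.png')"
```

```text
t 15.28 tcp [0.5308 0.0036 0.1678] rec mm [-226.3    3.2] F [ 2.  -0.2  0.1] gap 0.64 xdir 93.7 zt [-0.009  0.32  -0.947] q [-0.32  0.45  1.59  0.32  1.23 -0.51]
tool cm [18.76 16.61 -3.2 ]
```

View pics/zt11.png

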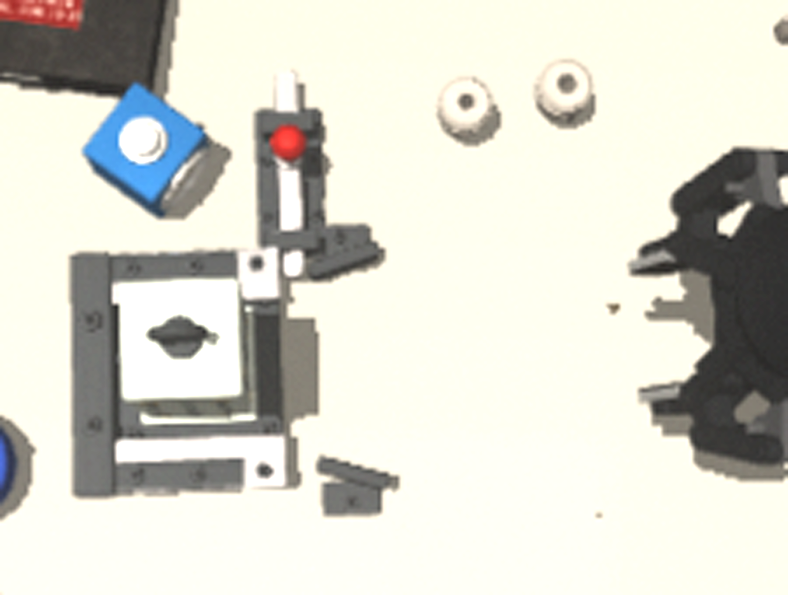

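```bash
python3 -c "
from h import *
c=ctrl.calibration('top'); P=lambda L,z:np.array([rec(p) for p in onz(c,[[190+x/3.5,130+y/3.5] for x,y in L],z)])*1e3
print(P([(284,340),(284,400)],.02)); q=P([(118,281),(238,281),(243,398),(121,403)],.155);print(q,q.mean(0))
print('rail end',P([(287,480),(112,440)],.032))"
```

```text
[[-49.97858426 -17.56473644]
 [-48.9927389   17.30072228]]
[[ 30.65225333 -33.09650247]
 [-28.90976076 -31.30678544]
 [-30.00382883  26.89760351]
 [ 29.82380719  27.52703342]] [ 0.39061773 -2.49466275]
rail end [[-49.50466665  63.54877795]
 [ 49.04962136  37.99855022]]
```

The tower is home: its column centre reads (0.4, -2.5) mm, which fits the rails' clearance, and the push met the stop at 26 N. Next I shut the fingers, straighten the tool and go round to the knob's outer side, checking shelf clearance first.

>>> {"name": "step_arm", "arguments": {
  "series": [
    [[0, 0, -2.0], [0, -0.11, 0]],
    [[0, 0, -2.0], [0, -0.11, 0]],
    [[0, 0, 0], [0, -0.11, 0]],
    [[0, 0, 0], [0, 0, 0.015]],
    [[0, 0, 0], [0, 0, 0]]
  ],
  "jaw": 0
}}

```text
time_s: 15.75
ee_pos: [0.5279, -0.0063, 0.201]
eef_rot: [[-0.045, 0.999, 0.002], [0.999, 0.045, -0.01], [-0.01, 0.002, -1.0]]
wrist_force: [0.5, -0.4, -0.4]
finger_gap: 0.005
```

```bash
python3 -c "
from h import *
st(wor(-.057,-.160,.15))
c=ctrl.calibration('top')
for z in (.1,.2,.3): print(z,onz(c,[[280,60]],z))
s=ctrl.calibration('side')
L=[[.7*740,.7*375],[.7*490,.7*155]]
for z in (.1,.15,.2,.3): print(z,onz(s,L,z)[:,:2].tolist())"
```

```text
t 15.75 tcp [ 0.5279 -0.0063  0.201 ] rec mm [-236.1    6.7] F [ 0.5 -0.4 -0.4] gap 0.01 xdir 92.6 zt [ 0.002 -0.01  -1.   ] q [-0.15  0.37  1.57 -0.01  1.2  -0.19]
tool cm [18.06 16.55  4.95]
0.1 [[0.86673791 0.16966484 0.1       ]]
0.2 [[0.8137579  0.16958226 0.2       ]]
0.3 [[0.76077788 0.16949968 0.3       ]]
0.1 [[0.909469851696106, -0.16966089098707848], [0.906425568899729, 0.7233179840059947]]
0.15 [[0.8484268800087542, -0.2311843950623439], [0.8458157829175807, 0.5347282020685167]]
0.2 [[0.7873839083214023, -0.2927078991376094], [0.7852059969354321, 0.3461384201310381]]
0.3 [[0.6652979649466988, -0.41575490728814046], [0.6639864249711354, -0.03104114374391853]]
```

The shelf edge is at x about 0.84, z about 0.155, clear of the gripper (below 0.75). Moving over.

>>> {"name": "step_arm", "arguments": {
  "series": [
    [[2.58, 2.36, 0], [0, 0, 0]],
    [[2.58, 2.36, 0], [0, 0, 0]],
    [[2.58, 2.36, 0], [0, 0, 0]],
    [[2.58, 2.36, 0], [0, 0, 0]],
    [[2.58, 2.36, 0], [0, 0, 0]],
    [[2.58, 2.36, 0], [0, 0, 0]],
    [[2.58, 2.36, 0], [0, 0, 0]],
    [[0, 0, 0], [0, 0, 0]],
    [[0, 0, 0], [0, 0, 0]]
  ]
}}

```text
time_s: 16.5
ee_pos: [0.6842, 0.1882, 0.1795]
eef_rot: [[-0.046, 0.998, -0.037], [0.999, 0.047, 0.014], [0.015, -0.037, -0.999]]
wrist_force: [0.0, -0.8, 0.0]
finger_gap: 0.004
```

```bash
python3 -c "
from h import *
st(wor(-.057,-.160,.10))"
```

```text
t 16.5 tcp [0.6842 0.1882 0.1795] rec mm [ -49.8 -159.2] F [ 0.  -0.8  0. ] gap 0.0 xdir 92.6 zt [-0.037  0.014 -0.999] q [0.15 0.75 0.96 0.02 1.46 0.1 ]
tool cm [-0.85  0.37  7.93]
```

>>> {"name": "step_arm", "arguments": {
  "series": [
    [[-0.7, 0.1, 0.5], [-0.037, -0.014, 0]],
    [[0, 0, 1.3], [0, 0, 0]],
    [[0, 0, 1.3], [0, 0, 0]],
    [[0, 0, 1.3], [0, 0, 0]],
    [[0, 0, 1.3], [0, 0, 0]],
    [[0, 0, 1.3], [0, 0, 0]],
    [[0, 0, 0], [0, 0, 0]]
  ]
}}

```text
time_s: 17.08
ee_pos: [0.6788, 0.1736, 0.0969]
eef_rot: [[-0.043, 0.999, -0.021], [0.999, 0.043, 0.011], [0.012, -0.02, -1.0]]
wrist_force: [-0.2, 0.1, -0.6]
finger_gap: 0.002
```

```bash
python3 -c "
from h import *
st(wor(-.057,-.160,.044))"
```

```text
t 17.08 tcp [0.6788 0.1736 0.0969] rec mm [ -64.  -153.2] F [-0.2  0.1 -0.6] gap 0.0 xdir 92.5 zt [-0.021  0.011 -1.   ] q [0.14 0.79 1.12 0.01 1.25 0.09]
tool cm [0.65 0.78 5.29]
```

>>> {"name": "step_arm", "arguments": {
  "series": [
    [[0.65, 1.0, 0], [-0.02, -0.011, -0.007]],
    [[0, 0.1, 1.0], [0, 0, 0]],
    [[0, 0.1, 1.0], [0, 0, 0]],
    [[0, 0, 0], [0, 0, 0]]
  ]
}}

```text
time_s: 17.42
ee_pos: [0.6913, 0.1786, 0.0755]
eef_rot: [[-0.048, 0.999, -0.0], [0.999, 0.048, 0.002], [0.002, -0.0, -1.0]]
wrist_force: [-0.4, -1.1, -0.7]
finger_gap: 0.002
```

```bash
python3 -c "
from h import *
st(wor(-.057,-.160,.044))"
```

```text
t 17.42 tcp [0.6913 0.1786 0.0755] rec mm [ -59.7 -165.9] F [-0.4 -1.1 -0.7] gap 0.0 xdir 92.8 zt [-0.     0.002 -1.   ] q [0.14 0.82 1.11 0.   1.21 0.1 ]
tool cm [ 0.26 -0.59  3.15]
```

Clear of the knob by about 15 mm. Descending to z 0.044, then starting to push inwards.

>>> {"name": "step_arm", "arguments": {
  "series": [
    [[0.2, 0, 1.0], [0, 0, 0]],
    [[0, 0, 1.0], [0, 0, 0]],
    [[0, 0, 0.9], [0, 0, 0]],
    [[0, 0, 0], [0, 0, 0]]
  ]
}}

```text
time_s: 17.75
ee_pos: [0.6913, 0.1811, 0.0439]
eef_rot: [[-0.049, 0.999, 0.0], [0.999, 0.049, 0.003], [0.003, 0.001, -1.0]]
wrist_force: [-1.5, -1.1, 0.5]
finger_gap: -0.001
```

```bash
python3 -c "
from h import *
st(wor(-.057,-.112,.044))"
```

```text
t 17.75 tcp [0.6913 0.1811 0.0439] rec mm [ -57.1 -166. ] F [-1.5 -1.1  0.5] gap -0.0 xdir 92.8 zt [ 0.     0.003 -1.   ] q [0.15 0.86 1.13 0.   1.15 0.1 ]
tool cm [ 0.   -5.4  -0.01]
```

>>> {"name": "step_arm", "arguments": {
  "series": [
    [[0, -0.5, 0], [0, 0, 0]],
    [[0, -0.5, 0], [0, 0, 0]],
    [[0, -0.5, 0], [0, 0, 0]],
    [[0, -0.5, 0], [0, 0, 0]],
    [[0, -0.5, 0], [0, 0, 0]],
    [[0, -0.5, 0], [0, 0, 0]],
    [[0, -0.5, 0], [0, 0, 0]],
    [[0, -0.5, 0], [0, 0, 0]],
    [[0, -0.5, 0], [0, 0, 0]]
  ]
}}

```text
time_s: 18.5
ee_pos: [0.6449, 0.1788, 0.0455]
eef_rot: [[-0.049, 0.999, 0.009], [0.999, 0.049, 0.004], [0.003, 0.009, -1.0]]
wrist_force: [2.2, -0.0, -1.4]
finger_gap: 0.0
```

```bash
python3 -c "
from h import *
st(wor(-.057,-.112,.044))"
```

```text
t 18.5 tcp [0.6449 0.1788 0.0455] rec mm [ -57.1 -119.6] F [ 2.2 -0.  -1.4] gap 0.0 xdir 92.8 zt [ 0.009  0.004 -1.   ] q [0.16 0.77 1.31 0.   1.05 0.11]
tool cm [ 0.01 -0.76  0.15]
```

>>> {"name": "step_arm", "arguments": {
  "series": [
    [[0, -0.4, 0], [0, 0, 0]],
    [[0, -0.4, 0], [0, 0, 0]],
    [[0, -0.3, 0], [0, 0, 0]],
    [[0, -0.3, 0], [0, 0, 0]]
  ]
}}

```text
time_s: 18.83
ee_pos: [0.6379, 0.1785, 0.048]
eef_rot: [[-0.048, 0.998, 0.031], [0.999, 0.048, 0.006], [0.005, 0.031, -1.0]]
wrist_force: [10.6, 0.3, -1.3]
finger_gap: -0.001
```

```bash
python3 -c "
from h import *
st(wor(-.057,-.112,.044))"
```

```text
t 18.83 tcp [0.6379 0.1785 0.048 ] rec mm [ -57.1 -112.6] F [10.6  0.3 -1.3] gap -0.0 xdir 92.8 zt [ 0.031  0.006 -1.   ] q [0.16 0.75 1.35 0.   1.01 0.11]
tool cm [ 0.01 -0.07  0.39]
```

>>> {"name": "step_arm", "arguments": {
  "series": [
    [[0, -0.3, 0], [0, 0, 0]],
    [[0, -0.3, 0], [0, 0, 0]],
    [[0, -0.2, 0], [0, 0, 0]]
  ]
}}

```text
time_s: 19.08
ee_pos: [0.637, 0.1785, 0.0512]
eef_rot: [[-0.047, 0.998, 0.05], [0.999, 0.047, 0.009], [0.006, 0.051, -0.999]]
wrist_force: [5.0, -0.1, -1.0]
finger_gap: -0.001
```

```bash
python3 -c "
from h import *
st(wor(-.057,-.112,.044))"
```

```text
t 19.08 tcp [0.637  0.1785 0.0512] rec mm [ -57.  -111.7] F [ 5.  -0.1 -1. ] gap -0.0 xdir 92.7 zt [ 0.05   0.009 -0.999] q [0.16 0.73 1.38 0.   0.98 0.11]
tool cm [-0.   -0.    0.72]
```

>>> {"name": "step_arm", "arguments": {
  "series": [
    [[0, 1.0, 0], [0, 0, 0]],
    [[0, 1.0, -0.5], [0, 0, 0]],
    [[0, 0.3, -2.0], [0, 0, 0]],
    [[0, 0, -3.0], [0, 0, 0]],
    [[0, 0, -3.0], [0, 0, 0]],
    [[0, 0, -3.0], [0, 0, 0]],
    [[0, 0, -3.0], [0, 0, 0]],
    [[-3.5, 0, -1.0], [0, 0, 0]],
    [[-3.5, 0, 0], [0, 0, 0]],
    [[-3.5, 0, 0], [0, 0, 0]],
    [[-3.5, 0, 0], [0, 0, 0]],
    [[-3.5, 0, 0], [0, 0, 0]],
    [[0, 0, 0], [0, 0, 0]],
    [[0, 0, 0], [0, 0, 0]]
  ]
}}

```text
time_s: 20.25
ee_pos: [0.6501, -0.0001, 0.2122]
eef_rot: [[-0.054, 0.998, 0.029], [0.999, 0.054, 0.008], [0.007, 0.029, -1.0]]
wrist_force: [0.1, 0.7, -0.3]
finger_gap: -0.001
```

```bash
python3 -c "
from h import *
st(); top('t12.png')
im=cv2.cvtColor(cv2.imread('pics/t12.png'),cv2.COLOR_BGR2HSV); m=((im[...,0]<6)|(im[...,0]>174))&(im[...,1]>150)
v,u=np.nonzero(m); k=(u>240)&(u<310)&(v<230)&(v>140); print(k.sum(), rec(onz(ctrl.calibration('top'),[[u[k].mean(),v[k].mean()]],.055)[0])*1e3)
a,b=cv2.imread('pics/t12.png'),cv2.imread('pics/top0.png')
for n,p,z in (('c1',(.6822,.0775),.04),('c2',(.6953,.0182),.04),('setter',(.6505,.263),.064)):
    q=proj(ctrl.calibration('top'),[[*p,z]])[0].astype(int); s=np.s_[q[1]-14:q[1]+14,q[0]-16:q[0]+16]; t=np.s_[q[1]-20:q[1]+20,q[0]-22:q[0]+22]
    r=cv2.matchTemplate(a[t],b[s],cv2.TM_CCOEFF_NORMED); print(n,cv2.minMaxLoc(r)[1:4:2],'nominal (6,6)')"
```

```text
t 20.25 tcp [ 6.501e-01 -1.000e-04  2.122e-01] rec mm [-236.  -115.7] F [ 0.1  0.7 -0.3] gap -0.0 xdir 93.1 zt [ 0.029  0.008 -1.   ] q [-0.12  0.57  1.2   0.01  1.34 -0.18]
75 [-55.40588746 -91.60208316]
c1 (0.9990808963775635, (6, 6)) nominal (6,6)
c2 (0.9990824460983276, (6, 6)) nominal (6,6)
setter (0.9995668530464172, (6, 6)) nominal (6,6)
```

View pics/zt12.png

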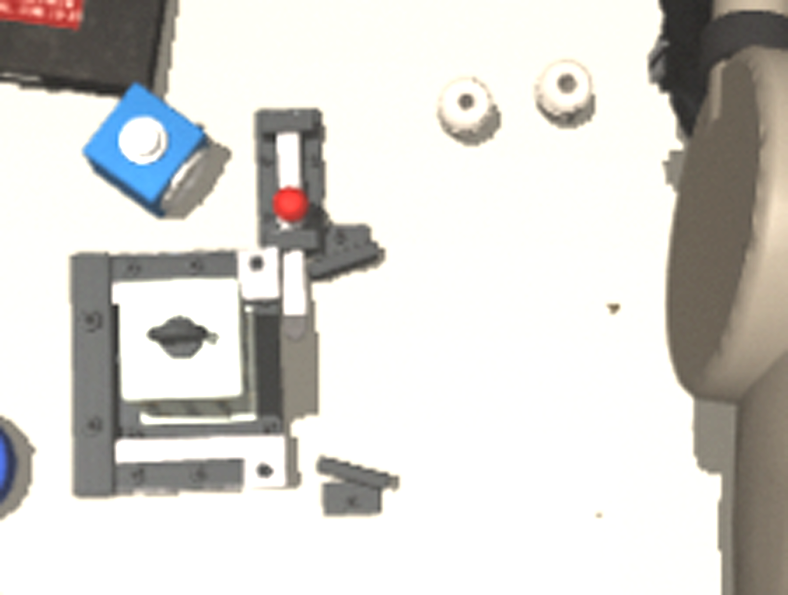

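The bolt is shut behind the tower: the knob moved from -127.9 to -91.6, its full 36 mm of travel. The tower is unmoved and the bystanders are in place. Handing in.

```bash
python3 -c "
from h import *
ctrl.job_done(); st()"
```

```text
the job is handed in; nothing more can be done
the job is handed in; nothing more can be done
```

The job is handed in: I drew the bolt back, pushed the tower low on its foot plate into the receiver until it met the back stop, then pushed the bolt shut. The hand-in returned no verdict. The robot's clock read about 20 s of the 72 s allowed.

- **Bolt drawn back:** the push met the end stop at about 15 N. The camera put the knob at about y -128 mm, a few mm past the -125 mm given, which fits the calibration error.
- **Tower home:** the push met the back stop at about 26 N. Read from the image, the column centre was at x +0.4 mm, y -2.5 mm in the receiver. The y reading is at the edge of the rails' ±2.5 mm play and inside the ±5 mm limit. The tower looked square and upright, and the view was unchanged after the bolt was shut.
- **Bolt shut:** the force rose to about 10 N at the end stop. The knob moved 36.3 mm, against the bolt's full 36 mm, and ended at about y -92 mm.
- **Bystanders:** the height setter and both collets matched the first picture with no shift. The tin was mostly outside the last crops, so I checked it only by eye; the arm never went near it.
- **Arm:** it ended clear of everything, with no contact force.
- **What went wrong:** my first descent beside the knob drifted about 7 mm. I backed off and came down again in smaller steps. That descent may have brushed the knob, at under 2 N.

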